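# Load the drill-press tray with hole saws in order

### The job

Move the four hole saws from the plywood stand into the dark tray of the drill press, one saw to a pocket, keeping their order as counted from the orange end of each: the saw nearest the stand's orange end goes into the pocket nearest the tray's orange end, and so on to the last. Set each one down gently, standing upright on its pocket's floor, and let go.

Things in the scene. Friction and masses are not known exactly. Their poses are not given: they have to be found in the camera images.
- saw_red_mid (a point): red hole saw, loose, about 0.15 kg, standing upright teeth down: a red steel cup 32 mm in diameter and 36 mm high, a 24 mm hexagon boss 10 mm high on it, and a plain round steel shank 12 mm in diameter on the axis above, 36 mm long; 82 mm high in all. The point is on its axis half-way up, 41 mm above its underside; the shank runs from 5 mm to 41 mm above the point. z is its axis, up. Grip it by the shank from above
- saw_yellow_mid (a point): yellow hole saw, loose, about 0.15 kg, standing upright teeth down: a yellow steel cup 34 mm in diameter and 36 mm high, a 24 mm hexagon boss 10 mm high on it, and a plain round steel shank 12 mm in diameter on the axis above, 36 mm long; 82 mm high in all. The point is on its axis half-way up, 41 mm above its underside; the shank runs from 5 mm to 41 mm above the point. z is its axis, up. Grip it by the shank from above
- saw_blue_mid (a point): blue hole saw, loose, about 0.15 kg, standing upright teeth down: a blue steel cup 36 mm in diameter and 36 mm high, a 24 mm hexagon boss 10 mm high on it, and a plain round steel shank 12 mm in diameter on the axis above, 36 mm long; 82 mm high in all. The point is on its axis half-way up, 41 mm above its underside; the shank runs from 5 mm to 41 mm above the point. z is its axis, up. Grip it by the shank from above
- saw_green_mid (a point): green hole saw, loose, about 0.15 kg, standing upright teeth down: a green steel cup 38 mm in diameter and 36 mm high, a 24 mm hexagon boss 10 mm high on it, and a plain round steel shank 12 mm in diameter on the axis above, 36 mm long; 82 mm high in all. The point is on its axis half-way up, 41 mm above its underside; the shank runs from 5 mm to 41 mm above the point. z is its axis, up. Grip it by the shank from above
- pad_red: fixed flat red plastic pad 60 x 64 x 6 mm lying on the plywood stand; the red saw stands within 6 mm of its middle at the start, so the pad shows afterwards where that saw came from. Origin at the centre of its underside, 15 mm above the table
- pad_yellow: fixed flat yellow plastic pad 60 x 64 x 6 mm lying on the plywood stand; the yellow saw stands within 6 mm of its middle at the start, so the pad shows afterwards where that saw came from. Origin at the centre of its underside, 15 mm above the table
- pad_blue: fixed flat blue plastic pad 60 x 64 x 6 mm lying on the plywood stand; the blue saw stands within 6 mm of its middle at the start, so the pad shows afterwards where that saw came from. Origin at the centre of its underside, 15 mm above the table
- pad_green: fixed flat green plastic pad 60 x 64 x 6 mm lying on the plywood stand; the green saw stands within 6 mm of its middle at the start, so the pad shows afterwards where that saw came from. Origin at the centre of its underside, 15 mm above the table
- stand: plywood stand that the saws start on, fixed, a board 296 x 84 x 15 mm; origin at the centre of its underside, on the table, x along the row. The four pads lie on it with centres at x = -102, -34, 34 and 102 mm, y = 0, in a colour order that changes; the pads' tops are 21 mm above the table. An orange end plate, 30 mm high, stands at its -x end (x = -155 mm)
- tray: dark steel drill-press tray to load, fixed, empty at the start, 290 x 80 mm; origin at the centre of its underside, on the table, x along the row. Four pockets 62 x 62 mm with centres at x = -102, -34, 34 and 102 mm, y = 0; pocket floors 10 mm and walls' tops 22 mm above the table, walls 6 mm thick. An orange end plate, 30 mm high, stands at its +x end (x = 152 mm)
There are look-alikes about, which are no part of the job. What is shaped like the part that bears saw_yellow_mid but pink is not meant.

How it is judged:
By the outcome, as a careful person would: the job done as asked, in the order asked, and still so for the second after the job is handed in, with the robot touching nothing.
It also fails if it takes over 109 s, if anything falls off the work surface, if the arm or the gripper's body presses on something with over 40 N, if the wrist force passes 120 N, or if a joint passes its speed limit or range.

### The arm

A 6-joint arm with a two-finger parallel gripper is mounted at the origin on the work surface. World frame = base frame: x ahead of the robot, y to its left, z up, the work surface at z = 0. Lengths are in mm, angles in rad, forces in N, time in s.
With the tool pointing down it reaches from about 350 to 975 mm from the base axis. Payload 17.4 kg.
Tool frame: the origin (TCP) lies at the very end of the fingers, on their centre line; the grasp point (between the pads) lies behind it (pinch_z is the z of the grasp point in the tool frame, in mm); z points along the fingers, y is the direction in which the jaws open and shut (so a half turn about z gives the same grasp; the last joint's range is limited). The gripper opens to 85 mm and grips with 20 to 120 N. Pads are 22 mm wide; open, the fingers measure 114 mm over their backs; the gripper's body (76 mm by 85 mm) begins 54 mm behind the grasp point. The pads swing forward as they close: fully open they stand 13 mm farther back than shut.
Start: joints at [-1.208, 0.116, 1.442, -0, 1.584, -0.038], TCP at [263.346, -621.515, 231.303] pointing down, gripper open.
Joint ranges: [-2.83, 2.83], [-0.83, 2.19], [0.07, 2.5], [-1.14, 4.28], [0.01, 3], [-2.97, 2.97]. Speed limits (rad/s): [1.89, 1.89, 2.22, 3.14, 3.14, 3.14].

### API

Orientations are given as a unit quaternion [w, x, y, z].
In Python, from plant import read_state, snapshot, camera_params, finish_job, pinch_z gives the robot as it stands. The module is installed in compiled form; this text tells all that it offers.
- The arm moves only by the tool apply_moves, never from a script. Its argument "motion" is a list of rows, each a list of 7 numbers: the shift along the tool's x, y, z in m, then the turn, a rotation vector about the tool's x, y, z in degrees, then the finger opening in m, from 0 to 0.0854. In form: [[x, y, z, wx, wy, wz, hand], ...]. A call has 1 to 10 rows; each row shifts and turns the commanded pose from where the row before left it, along the tool's axes as they then stand; what a row does not reach is not made up. A row lasts 1/12 s, in which the tool goes at most 41.7 mm and 7.16 degrees, less where a joint would pass 70% of its speed; a pose out of reach is approached as far as the arm can. A call is refused whole if a number of a shift passes 0.0417 or a number of a turn 7.16, either way. A call with a gripper value outside its range is refused whole. The fingers move at their own pace and stop on an object; "squeeze" is the grip in N (left out, the last holds). Time passes only in rows, so rows that do not move let the fingers close. It gives the time, the measured TCP pose, the force and the opening at its end, in the units of the state.
- read_state(): the state, without advancing time (a new reading comes with each control period).
- snapshot(name): name is "side" or "top"; returns the picture (384x512x3 uint8, red, green, blue); there is no depth.
- camera_params(name): a dict with "fx", "fy", "cx", "cy" (pixels), "dist" ([k1, k2, p1, p2, k3] as OpenCV has them; the pictures are not rectified), "world_from_camera" (4x4, takes a point from camera to world coordinates). Camera axes: x right, y down, z forward; pixel columns grow to the right and rows downward; lengths in mm; the calibration is good to about 2 mm. A picture is of the moment at which its call begins. camera_params takes no time and is no camera call.
- finish_job(): hands the job in, once; it reports no verdict.
The state is a dict: "time_s": time; "q": joint angles; "joint_vel": joint speeds; "joint_torque": joint torques, N m; "ee_pos": TCP position; "orientation": TCP orientation; "force": force on the tool from outside, world axes, zero at the start; "wrist_torque": the same for the moment, N m; "grip_width": finger opening in mm.
Only numpy, scipy, OpenCV 4.12 (cv2) and the standard library are available. Lean on these libraries where they do the work, as an engineer would, in place of code of your own. Each camera call takes 0.05 s, during which the arm holds its last target.

## Working session

There is one attempt and no reset: what is moved stays moved. The work goes in short steps, Python scripts to look and compute and a tool call to move; the robot and the scene stay as the last step left them, time stands still between calls to the robot, and variables do not carry over. Pictures are saved under pics/ and viewed, and the job is handed in when it is done.

Besides the shell and the picture viewer there is one more tool, called after "Call:" as a command line: name --pt "numbers of a row" for each row, then --argument value for the rest. apply_moves: Moves the arm, as the interface text tells. Its arguments: {"type":"object","properties":{"motion":{"type":"array","items":{"type":"array","items":{"type":"number"}}},"squeeze":{"type":"number"}},"required":["motion"]}

```bash
mkdir -p pics
python3 - <<'E'
from plant import *
import cv2, numpy as np
print(read_state()); print(pinch_z)
for n in("top","side"):
    im=snapshot(n); cv2.imwrite(f"pics/{n}0.png",im[:,:,::-1]); p=camera_params(n); print(n,p)
E
```

```text
{'time_s': 0.0, 'q': array([-1.20778085e+00,  1.16466933e-01,  1.44227353e+00,  2.30983362e-05,
        1.58404010e+00, -3.78331358e-02]), 'joint_vel': array([-0.00090353,  0.00138156, -0.00109393,  0.00034707,  0.00161614,
        0.00046974]), 'joint_torque': array([ 2.10858711e-04, -7.31960535e+01, -6.32488489e+01,  8.83399798e-05,
        6.18849706e-03, -2.42413756e-05]), 'ee_pos': array([ 263.28875602, -621.30905641,  230.56989993]), 'orientation': array([-5.87992256e-04,  9.79981991e-01,  1.99085268e-01, -8.47512095e-05]), 'force': array([-0.22724558, -0.3914308 , -0.56888609]), 'wrist_torque': array([ 0.03026015,  0.01249537, -0.00533052]), 'grip_width': 85.5978624999182}
-18.700000000000003
top {'fx': 347.3819261193222, 'fy': 347.3819261193222, 'cx': 253.77893071568843, 'cy': 195.0249513274336, 'dist': array([-0.0124745,  0.       ,  0.       ,  0.       ,  0.       ]), 'world_from_camera': array([[-3.72269162e-03, -9.98821529e-01,  4.83910536e-02,
         4.42533217e+02],
       [-9.99628379e-01,  5.02377099e-03,  2.67930193e-02,
        -1.34815963e+01],
       [-2.70045501e-02, -4.82733284e-02, -9.98469048e-01,
         8.32215132e+02],
       [ 0.00000000e+00,  0.00000000e+00,  0.00000000e+00,
         1.00000000e+00]])}
side {'fx': 362.8637023383834, 'fy': 362.8637023383834, 'cx': 257.1587311791827, 'cy': 191.33127445515925, 'dist': array([-0.04385554,  0.        ,  0.        ,  0.        ,  0.        ]), 'world_from_camera': array([[-9.74751586e-01, -1.43993690e-01,  1.70660960e-01,
         3.74579990e+02],
       [-2.23176200e-01,  6.03640704e-01, -7.65382443e-01,
         5.84762668e+02],
       [ 7.19233983e-03, -7.84145215e-01, -6.20535698e-01,
         5.25926341e+02],
       [ 0.00000000e+00,  0.00000000e+00,  0.00000000e+00,
         1.00000000e+00]])}
```

View pics/top0.png

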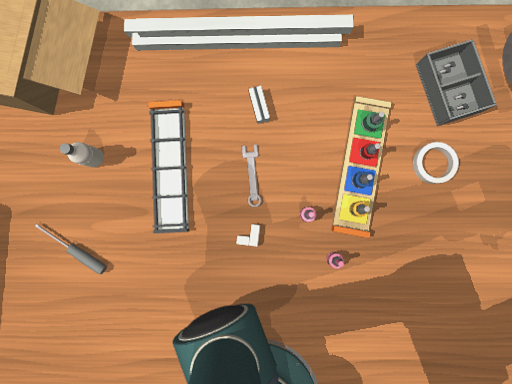

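View pics/side0.png

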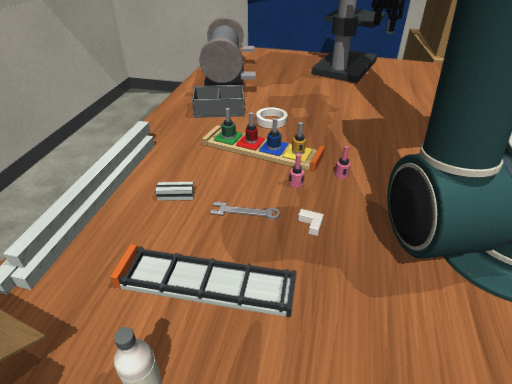

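Top: stand at right, orange end near the robot (350,231), order from it yellow (360,209), blue (362,180), red (370,151), green (375,121). Tray at left, its orange end is the far one (167,104). Two pink saws at (308,214) and (337,260) are obstacles.

```bash
cat > h.py <<'E'
from plant import *
import cv2, numpy as np
def K(p): return np.array([[p['fx'],0,p['cx']],[0,p['fy'],p['cy']],[0,0,1]])
def ray(n,uv):
    p=camera_params(n); x=cv2.undistortPoints(np.array(uv,float).reshape(-1,1,2),K(p),p['dist']).reshape(-1,2)
    T=p['world_from_camera']; d=np.c_[x,np.ones(len(x))]@T[:3,:3].T
    return T[:3,3],d
def cast(n,uv,z):
    o,d=ray(n,uv); return o+d*((z-o[2])/d[:,2])[:,None]
def proj(n,P):
    p=camera_params(n); W=np.linalg.inv(p['world_from_camera'])
    return cv2.projectPoints(np.array(P,float).reshape(-1,1,3),cv2.Rodrigues(W[:3,:3])[0],W[:3,3],K(p),p['dist'])[0].reshape(-1,2)
def tri(ua,ub):
    A=[];b=[]
    (o1,d1),(o2,d2)=ray("top",[ua]),ray("side",[ub])
    s,r,_,_=np.linalg.lstsq(np.c_[d1[0],-d2[0]],o2-o1,rcond=None)
    a=o1+s[0]*d1[0];b=o2+s[1]*d2[0]
    return (a+b)/2,np.linalg.norm(a-b)
E
python3 - <<'E'
import cv2
t=cv2.imread("pics/top0.png");s=cv2.imread("pics/side0.png")
cv2.imwrite("pics/a.png",cv2.resize(t[90:275,295:405],None,fx=5.4,fy=3.2,interpolation=0) if 0 else cv2.resize(t[90:240,295:405],None,fx=4,fy=4,interpolation=2))
cv2.imwrite("pics/b.png",cv2.resize(s[100:195,190:360],None,fx=4.5,fy=4.5,interpolation=2))
cv2.imwrite("pics/c.png",cv2.resize(t[95:240,140:200],None,fx=4,fy=4,interpolation=2))
from h import *
hsv=cv2.cvtColor(t,cv2.COLOR_BGR2HSV)
for nm,(lo,hi) in dict(green=(50,80),yellow=(23,33),blue=(105,120),red=(0,5),orange=(6,11)).items():
    m=cv2.inRange(hsv,(lo,170,90),(hi,255,255))
    n,l,st,c=cv2.connectedComponentsWithStats(m)
    for i in range(1,n):
        if st[i,4]>60:
            r=cv2.minAreaRect(np.argwhere(l==i)[:,::-1].astype(np.float32))
            print(nm,st[i],c[i].round(1),r, cast("top",[r[0]],21 if nm!='orange' else 30).round(1))
m=cv2.inRange(hsv,(0,0,190),(180,40,255))
n,l,st,c=cv2.connectedComponentsWithStats(m)
for i in range(1,n):
    if st[i,4]>300: print('white',st[i],c[i].round(1),cast("top",[c[i]],10).round(1))
E
```

```text
blue [345 166  30  29 363] [358.3 180.4] ((359.49200439453125, 180.0439910888672), (26.564491271972656, 24.417863845825195), 10.304845809936523) [[ 515.5 -238.    21. ]]
red [350 138  30  29 494] [362.4 152.2] ((364.29730224609375, 151.71620178222656), (27.12583351135254, 24.659847259521484), 9.462321281433105) [[ 581.8 -250.4   21. ]]
white [ 124   15  229   16 2830] [238.5  22.4] [[904.3  44.3  10. ]]
white [ 132   33  210   12 1565] [234.7  38.7] [[863.4  53.6  10. ]]
white [158 114  22  25 499] [168.4 125.7] [[651. 214.  10.]]
white [159 141  22  26 531] [169.2 153.8] [[582.5 211.5  10. ]]
white [417 142  41  41 583] [436.9 162.2] [[ 557.7 -423.4   10. ]]
white [159 169  23  27 547] [170.2 182. ] [[514.5 208.4  10. ]]
white [161 197  22  27 549] [171.3 210.5] [[446.6 205.2  10. ]]
```

View pics/a.png

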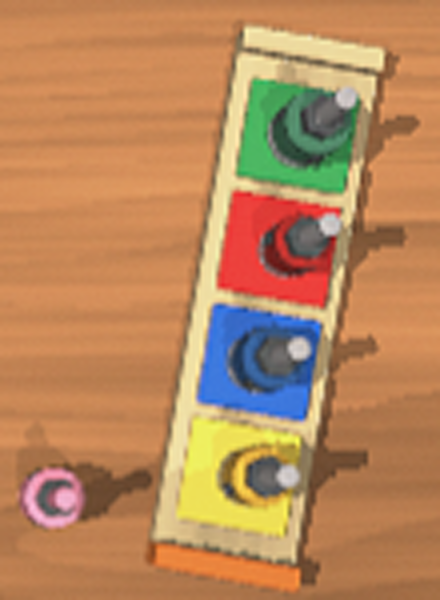

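View pics/b.png

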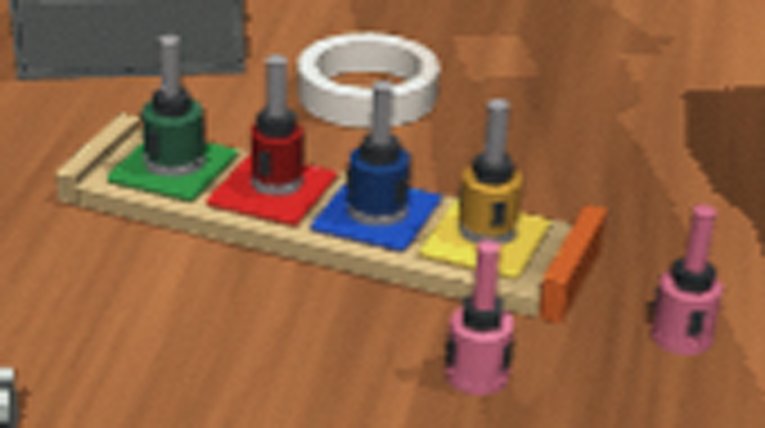

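View pics/c.png

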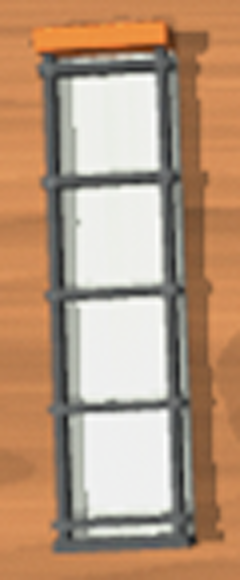

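Run:
```python
from h import *
f=lambda l,s,o:[((np.array(p)+.5)/s-.5+o) for p in l]
T=f([(345,97),(331,225),(299,348),(287,475),(64,498)],4,np.array([295,90]))
S=f([(170,39),(276,61),(383,86),(498,104),(487,246)],4.5,np.array([190,100]))
for n,a,b in zip("grbyp",T,S):
    P,e=tri(a,b); print(n,cast("top",[a],103).round(1)[0],cast("side",[b],103).round(1)[0],"tri",P.round(1),round(e,1))
pk=cast("top",f([(64,498)],4,np.array([295,90])),82);print("pink",pk)
pads=cast("top",[(359.49,180.04),(364.3,151.72)],21)
u=pads[1]-pads[0];print("pad dir",np.degrees(np.arctan2(u[1],u[0])),np.linalg.norm(u))
C=cast("top",f([(49,182),(54,295),(59,408),(172,178),(179,291),(185,403)],4,np.array([140,95])),22);print(C.round(1))
c=(C[:3]+C[3:])/2;print(c.round(1)); d=(c[0]-c[2]);print("dir",np.degrees(np.arctan2(d[1],d[0])),np.linalg.norm(d)); d/=np.linalg.norm(d)
cc=c.mean(0)
for k in(102,34,-34,-102):print(k,(cc+k*d).round(1))
for st in [read_state()]: 
    from scipy.spatial.transform import Rotation as R
    q=st['orientation'];print(R.from_quat([q[1],q[2],q[3],q[0]]).as_matrix().round(3))
```

```text
g [ 648.  -262.9  103. ] [ 646.7 -264.1  103. ] tri [ 647.  -262.7  103.8] 1.5
r [ 579.9 -254.   103. ] [ 579.3 -250.8  103. ] tri [ 580.2 -254.6  101.1] 0.1
b [ 515.2 -236.   103. ] [ 513.7 -234.8  103. ] tri [ 514.6 -236.3  102.2] 1.4
y [ 448.9 -228.4  103. ] [ 448.1 -228.9  103. ] tri [ 448.4 -228.4  103.2] 0.8
p [ 437.3 -112.5  103. ] [434.2 -83.1 103. ] tri [ 437.1 -115.3   82.6] 0.2
pink [[ 437.19364487 -115.37508665   82.        ]]
pad dir -10.620147230694098 67.4664266631451
[[613.6 250.   22. ]
 [546.1 246.2  22. ]
 [479.2 242.6  22. ]
 [615.3 176.4  22. ]
 [547.9 171.8  22. ]
 [481.8 167.8  22. ]]
[[614.4 213.2  22. ]
 [547.  209.   22. ]
 [480.5 205.2  22. ]]
dir 3.4231359097817697 134.1884041681123
102 [649.1 215.2  22. ]
34 [581.3 211.2  22. ]
-34 [513.4 207.1  22. ]
-102 [445.5 203.1  22. ]
[[ 0.921  0.39  -0.   ]
 [ 0.39  -0.921  0.001]
 [ 0.    -0.001 -1.   ]]
```

Call:
apply_moves --pt "0 0 0 0 0 5.74 0.045" --pt "0 0 0 0 0 5.74 0.045" --pt "0 0 0 0 0 5.74 0.045" --pt "0 0 0 0 0 5.74 0.045" --pt "0.014 -0.03 0 0 0 0 0.045" --pt "0.014 -0.03 0 0 0 0 0.045" --pt "0.014 -0.03 0 0 0 0 0.045" --pt "0.014 -0.03 0 0 0 0 0.045" --pt "0.014 -0.03 0 0 0 0 0.045" --pt "0.014 -0.03 0 0 0 0 0.045" --squeeze 50

```text
time_s: 0.93
ee_pos: [347.6, -439.9, 230.9]
orientation: [-0.0, 1.0, -0.0, -0.0]
force: [-0.1, -0.6, -0.5]
grip_width: 45.2
```

Call:
apply_moves --pt "0.0145 -0.0303 0.01 0 0 0 0.045" --pt "0.0145 -0.0303 0.01 0 0 0 0.045" --pt "0.0145 -0.0303 0.01 0 0 0 0.045" --pt "0.0145 -0.0303 0.01 0 0 0 0.045" --pt "0.0145 -0.0303 0.01 0 0 0 0.045" --pt "0.0145 -0.0303 0.01 0 0 0 0.045" --pt "0.0145 -0.0303 0.01 0 0 0 0.045" --pt "0 0 0.015 0 0 0 0.045" --pt "0 0 0.005 0 0 0 0.045" --pt "0 0 0 0 0 0 0.045"

```text
time_s: 1.77
ee_pos: [448.2, -229.1, 139.9]
orientation: [-0.0, 1.0, 0.0, -0.001]
force: [-0.3, 0.5, -0.0]
grip_width: 45.2
```

Run:
```python
from h import *
print(read_state()['ee_pos'])
t=snapshot("top")[:,:,::-1];s=snapshot("side")[:,:,::-1]
cv2.imwrite("pics/d.png",np.hstack([cv2.resize(t[90:290,270:420],None,fx=2.6,fy=2.6),cv2.resize(s[20:220,170:320],None,fx=2.6,fy=2.6)]))
```

```text
[ 448.24802092 -229.07377633  139.91696081]
```

View pics/d.png

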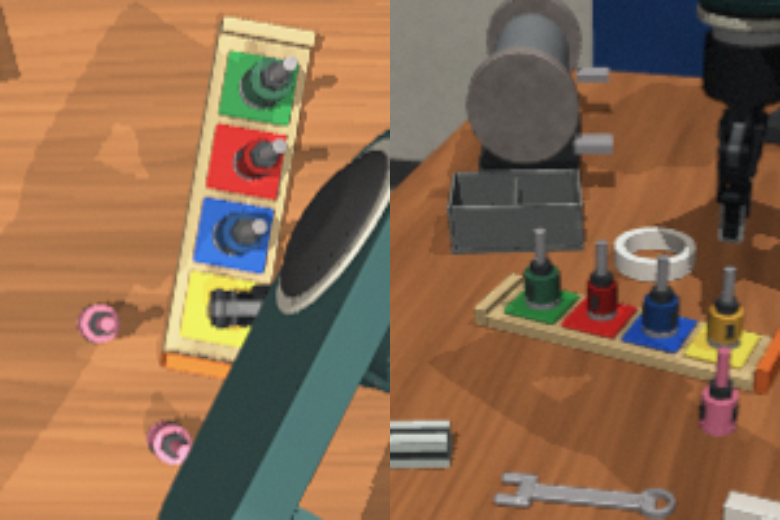

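The gripper is centred over the yellow shank in both views (side: fingers at (733,235), shank below at (729,270)). I'll descend to TCP z = 71 and grip.

Call:
apply_moves --pt "0 0 0.015 0 0 0 0.045" --pt "0 0 0.02 0 0 0 0.045" --pt "0 0 0.02 0 0 0 0.045" --pt "0 0 0.01 0 0 0 0.045" --pt "0 0 0.004 0 0 0 0.045" --pt "0 0 0 0 0 0 0.005" --pt "0 0 0 0 0 0 0.005" --pt "0 0 0 0 0 0 0.005" --pt "0 0 0 0 0 0 0.005" --pt "0 0 0 0 0 0 0.005" --squeeze 50

```text
time_s: 2.7
ee_pos: [449.4, -229.8, 73.7]
orientation: [0.001, 1.0, 0.0, 0.001]
force: [-1.5, 0.2, 7.3]
grip_width: 10.3
```

Call:
apply_moves --pt "0 0 -0.002 0 0 0 0.005" --pt "0 0 -0.004 0 0 0 0.005" --pt "0 0 0 0 0 0 0.005"

```text
time_s: 2.95
ee_pos: [449.1, -229.5, 79.3]
orientation: [0.0, 1.0, 0.0, 0.0]
force: [0.1, -0.3, -1.6]
grip_width: 10.5
```

Run:
```python
from h import *
print(read_state())
s=snapshot("side")[:,:,::-1]
cv2.imwrite("pics/e.png",cv2.resize(s[60:190,220:350],None,fx=4.5,fy=4.5))
```

```text
{'time_s': 2.95, 'q': array([-5.23063227e-01, -1.79052531e-01,  1.98033448e+00,  1.08597983e-05,
        1.33934369e+00,  1.04758160e+00]), 'joint_vel': array([-0.00092628,  0.00582235,  0.00922071, -0.00075402, -0.01487238,
        0.00063955]), 'joint_torque': array([-7.47572776e-03, -4.43203712e+01, -5.93426728e+01, -1.69798914e-03,
        2.15316997e-01, -3.77485530e-04]), 'ee_pos': array([ 449.0997112 , -229.52795052,   79.29569245]), 'orientation': array([2.36982704e-04, 9.99999880e-01, 7.45070803e-05, 4.21482132e-04]), 'force': array([ 0.11909151, -0.31599743, -1.59383958]), 'wrist_torque': array([-0.02855867, -0.03045553, -0.05406653]), 'grip_width': 10.476497463636194}
```

View pics/e.png

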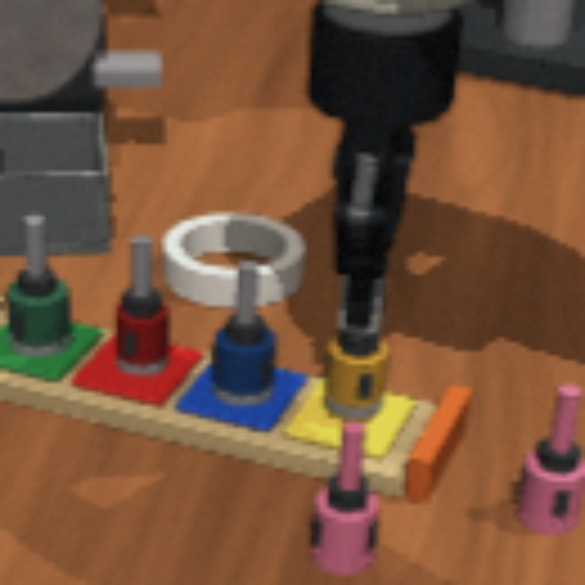

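Call:
apply_moves --pt "0 0 -0.01 0 0 0 0.005" --pt "0 0 -0.02 0 0 0 0.005" --pt "0 0 -0.02 0 0 0 0.005" --pt "0 0 -0.02 0 0 0 0.005" --pt "0.006 -0.015 -0.02 0 0 0 0.005" --pt "0.012 -0.026 -0.01 0 0 0 0.005" --pt "0.014 -0.031 0 0 0 0 0.005" --pt "0.014 -0.031 0 0 0 0 0.005" --pt "0.014 -0.031 0 0 0 0 0.005" --pt "0.014 -0.031 0 0 0 0 0.005"

```text
time_s: 3.83
ee_pos: [523.2, -62.8, 179.2]
orientation: [0.0, 1.0, -0.0, 0.0]
force: [1.2, -0.4, -1.4]
grip_width: 10.4
```

Call:
apply_moves --pt "0.014 -0.031 0 0 0 0 0.005" --pt "0.014 -0.031 0 0 0 0 0.005" --pt "0.014 -0.031 0 0 0 0 0.005" --pt "0.014 -0.031 0 0 0 0 0.005" --pt "0.014 -0.031 0 0 0 0 0.005" --pt "0.014 -0.031 0 0 0 0 0.005" --pt "0.014 -0.031 0 0 0 0 0.005" --pt "0.014 -0.02 0 0 0 0 0.005" --pt "0.005 -0.01 0 0 0 0 0.005" --pt "0 0 0 0 0 0 0.005"

```text
time_s: 4.67
ee_pos: [640.2, 184.4, 178.2]
orientation: [-0.0, 1.0, 0.001, -0.0]
force: [-0.1, 0.5, -1.2]
grip_width: 10.4
```

Call:
apply_moves --pt "0.005 -0.016 0.01 0 0 0 0.005" --pt "0.004 -0.0148 0.02 0 0 0 0.005" --pt "0 0 0.02 0 0 0 0.005" --pt "0 0 0.02 0 0 0 0.005" --pt "0 0 0.015 0 0 0 0.005" --pt "0 0 0.005 0 0 0 0.005" --pt "0 0 0 0 0 0 0.005"

```text
time_s: 5.25
ee_pos: [648.2, 212.8, 87.1]
orientation: [0.0, 1.0, -0.0, -0.001]
force: [-0.0, -0.3, -0.7]
grip_width: 10.2
```

Run:
```python
from h import *
print(read_state()['ee_pos'])
t=snapshot("top")[:,:,::-1];s=snapshot("side")[:,:,::-1]
cv2.imwrite("pics/f.png",np.hstack([cv2.resize(t[90:240,110:260],None,fx=2.6,fy=2.6),cv2.resize(s[170:320,90:240],None,fx=2.6,fy=2.6)]))
```

```text
[648.18072368 212.7691851   87.0701542 ]
```

View pics/f.png

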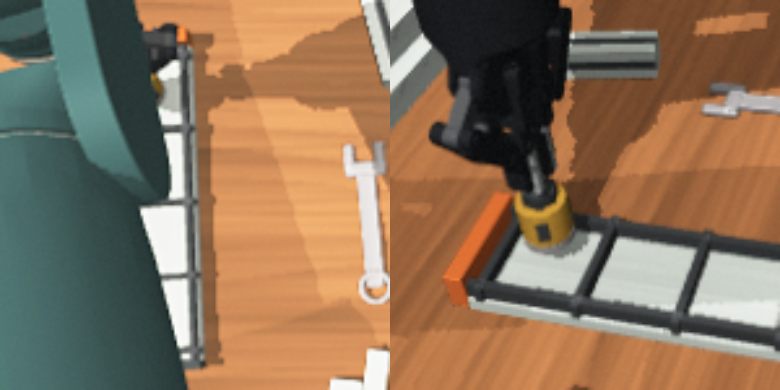

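Yellow hangs above the far pocket next to the orange plate (side view (545,225)), clear of walls. Lowering.

Call:
apply_moves --pt "0.001 -0.0024 0.008 0 0 0 0.005" --pt "0 0 0.007 0 0 0 0.005" --pt "0 0 0.003 0 0 0 0.005" --pt "0 0 0.002 0 0 0 0.005" --pt "0 0 0.001 0 0 0 0.005" --pt "0 0 0 0 0 0 0.005"

```text
time_s: 5.85
ee_pos: [649.7, 215.8, 67.1]
orientation: [0.0, 1.0, 0.0, -0.0]
force: [-0.1, -0.6, -2.2]
grip_width: 10.2
```

Call:
apply_moves --pt "0 0 0.0015 0 0 0 0.005" --pt "0 0 0.0015 0 0 0 0.005" --pt "0 0 0.001 0 0 0 0.005" --pt "0 0 0 0 0 0 0.005"

```text
time_s: 6.18
ee_pos: [649.7, 215.8, 63.1]
orientation: [0.0, 1.0, 0.0, -0.0]
force: [-0.0, -0.6, -1.1]
grip_width: 10.4
```

Call:
apply_moves --pt "0 0 0.0008 0 0 0 0.005" --pt "0 0 0.0005 0 0 0 0.005" --pt "0 0 0 0 0 0 0.005"

```text
time_s: 6.43
ee_pos: [650.0, 215.9, 62.8]
orientation: [-0.0, 1.0, 0.0, 0.0]
force: [-1.9, -1.6, 5.4]
grip_width: 10.4
```

Contact, as predicted. Release and retreat; the opening is slow at first, then straight up.

Call:
apply_moves --pt "0 0 0 0 0 0 0.02" --pt "0 0 0 0 0 0 0.03" --pt "0 0 0 0 0 0 0.045" --pt "0 0 0 0 0 0 0.045" --pt "0 0 -0.01 0 0 0 0.045" --pt "0 0 -0.03 0 0 0 0.045" --pt "0 0 -0.03 0 0 0 0.045" --pt "0 0 -0.03 0 0 0 0.045" --pt "-0.005 0.02 -0.01 0 0 0 0.045" --pt "-0.01 0.035 0 0 0 0 0.045"

```text
time_s: 7.27
ee_pos: [636.0, 162.6, 176.5]
orientation: [-0.001, 1.0, 0.001, 0.003]
force: [0.4, -0.1, 0.5]
grip_width: 45.4
```

Call:
apply_moves --pt "-0.011 0.036 0 0 0 0 0.045" --pt "-0.011 0.036 0 0 0 0 0.045" --pt "-0.011 0.036 0 0 0 0 0.045" --pt "-0.011 0.036 0 0 0 0 0.045" --pt "-0.011 0.036 0 0 0 0 0.045" --pt "-0.011 0.036 0 0 0 0 0.045" --pt "-0.011 0.036 0 0 0 0 0.045" --pt "-0.011 0.036 0 0 0 0 0.045" --pt "-0.011 0.036 0 0 0 0 0.045" --pt "-0.011 0.036 0 0 0 0 0.045"

```text
time_s: 8.1
ee_pos: [524.0, -200.8, 173.1]
orientation: [0.0, 1.0, 0.0, 0.001]
force: [0.3, 1.3, 0.3]
grip_width: 44.4
```

Run:
```python
from h import *
t=snapshot("top")[:,:,::-1];s=snapshot("side")[:,:,::-1]
print(read_state()['ee_pos'])
cv2.imwrite("pics/g.png",np.hstack([cv2.resize(t[90:240,110:260],None,fx=2.6,fy=2.6),cv2.resize(s[170:320,90:240],None,fx=2.6,fy=2.6)]))
```

```text
[ 523.3845917  -203.23658735  172.90585629]
```

View pics/g.png

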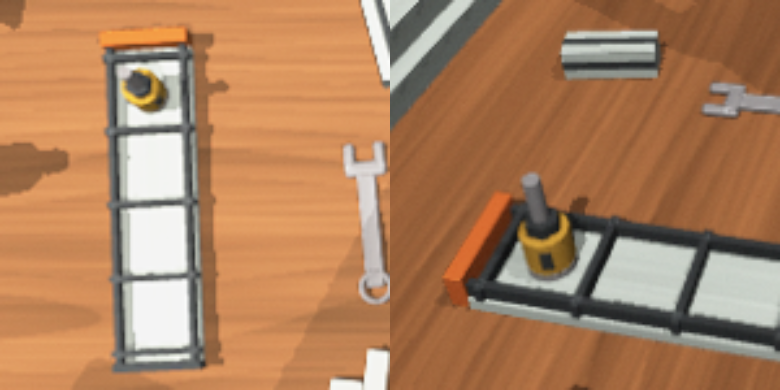

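Yellow stands upright in the far pocket (top (145,88), side (545,245)). Next is blue.

Call:
apply_moves --pt "-0.005 0.018 0.01 0 0 0 0.045" --pt "-0.0035 0.0145 0.02 0 0 0 0.045" --pt "0 0 0.01 0 0 0 0.045" --pt "0 0 0 0 0 0 0.045" --pt "0 0 0 0 0 0 0.045"

```text
time_s: 8.62
ee_pos: [516.4, -231.0, 132.3]
orientation: [-0.0, 1.0, 0.0, -0.0]
force: [0.2, -0.4, 0.7]
grip_width: 45.1
```

Call:
apply_moves --pt "-0.0017 0.0047 0 0 0 0 0.045" --pt "0 0 0.012 0 0 0 0.045" --pt "0 0 0.018 0 0 0 0.045" --pt "0 0 0.015 0 0 0 0.045" --pt "0 0 0.008 0 0 0 0.045" --pt "0 0 0.005 0 0 0 0.045" --pt "0 0 0 0 0 0 0.045" --pt "0 0 0 0 0 0 0.045"

```text
time_s: 9.28
ee_pos: [514.9, -236.4, 74.5]
orientation: [0.0, 1.0, 0.0, 0.0]
force: [0.2, 0.0, -0.8]
grip_width: 45.2
```

Call:
apply_moves --pt "0 0 0.0015 0 0 0 0.005" --pt "0 0 0 0 0 0 0.005" --pt "0 0 0 0 0 0 0.005" --pt "0 0 0 0 0 0 0.005" --pt "0 0 0 0 0 0 0.005" --pt "0 0 0 0 0 0 0.005" --pt "0 0 0 0 0 0 0.005"

```text
time_s: 9.87
ee_pos: [514.9, -236.5, 73.1]
orientation: [0.0, 1.0, 0.0, 0.0]
force: [0.4, -0.2, 5.8]
grip_width: 10.3
```

Call:
apply_moves --pt "0 0 -0.006 0 0 0 0.005" --pt "0 0 -0.016 0 0 0 0.005" --pt "0 0 -0.024 0 0 0 0.005" --pt "0 0 -0.024 0 0 0 0.005" --pt "0.002 -0.014 -0.024 0 0 0 0.005" --pt "0.004 -0.026 -0.01 0 0 0 0.005" --pt "0.005 -0.034 0 0 0 0 0.005" --pt "0.005 -0.034 0 0 0 0 0.005" --pt "0.005 -0.034 0 0 0 0 0.005" --pt "0.005 -0.034 0 0 0 0 0.005"

```text
time_s: 10.7
ee_pos: [540.4, -58.8, 176.7]
orientation: [-0.0, 1.0, -0.0, -0.0]
force: [0.6, -0.5, -2.3]
grip_width: 10.4
```

Call:
apply_moves --pt "0.005 -0.034 0 0 0 0 0.005" --pt "0.005 -0.034 0 0 0 0 0.005" --pt "0.005 -0.034 0 0 0 0 0.005" --pt "0.005 -0.034 0 0 0 0 0.005" --pt "0.005 -0.034 0 0 0 0 0.005" --pt "0.005 -0.034 0 0 0 0 0.005" --pt "0.005 -0.034 0 0 0 0 0.005" --pt "0.004 -0.02 0 0 0 0 0.005" --pt "0 0 0 0 0 0 0.005" --pt "0 0 0 0 0 0 0.005"

```text
time_s: 11.53
ee_pos: [579.3, 198.5, 176.1]
orientation: [0.0, 1.0, 0.001, -0.0]
force: [-0.5, -1.0, -1.5]
grip_width: 10.3
```

Call:
apply_moves --pt "0.002 -0.0127 0.006 0 0 0 0.005" --pt "0 0 0.018 0 0 0 0.005" --pt "0 0 0.02 0 0 0 0.005" --pt "0 0 0.02 0 0 0 0.005" --pt "0 0 0.014 0 0 0 0.005" --pt "0 0 0.008 0 0 0 0.005" --pt "0 0 0.004 0 0 0 0.005" --pt "0 0 0 0 0 0 0.005" --pt "0 0 0 0 0 0 0.005"

```text
time_s: 12.28
ee_pos: [582.0, 210.3, 87.4]
orientation: [-0.0, 1.0, -0.0, 0.0]
force: [0.3, 0.3, -1.4]
grip_width: 10.6
```

Call:
apply_moves --pt "-0.0007 -0.0008 0.007 0 0 0 0.005" --pt "0 0 0.008 0 0 0 0.005" --pt "0 0 0.005 0 0 0 0.005" --pt "0 0 0.002 0 0 0 0.005" --pt "0 0 0.001 0 0 0 0.005" --pt "0 0 0 0 0 0 0.005"

```text
time_s: 12.78
ee_pos: [580.8, 211.1, 63.2]
orientation: [0.0, 1.0, 0.0, -0.0]
force: [0.2, -0.1, -0.6]
grip_width: 10.2
```

Call:
apply_moves --pt "0 0 0.0006 0 0 0 0.005" --pt "0 0 0.0006 0 0 0 0.005" --pt "0 0 0 0 0 0 0.005"

```text
time_s: 13.03
ee_pos: [581.0, 211.1, 62.5]
orientation: [-0.0, 1.0, 0.0, 0.0]
force: [0.4, 1.1, -1.1]
grip_width: 10.5
```

Call:
apply_moves --pt "0 0 0.0005 0 0 0 0.005" --pt "0 0 0.0004 0 0 0 0.005" --pt "0 0 0 0 0 0 0.005"

```text
time_s: 13.28
ee_pos: [581.2, 211.2, 62.1]
orientation: [-0.0, 1.0, 0.0, 0.0]
force: [-1.5, -0.3, 4.0]
grip_width: 10.5
```

Contact; release, retreat and head for red (579.8, -253.2).

Call:
apply_moves --pt "0 0 0 0 0 0 0.02" --pt "0 0 0 0 0 0 0.03" --pt "0 0 0 0 0 0 0.045" --pt "0 0 0 0 0 0 0.045" --pt "0 0 -0.01 0 0 0 0.045" --pt "0 0 -0.03 0 0 0 0.045" --pt "0 0 -0.03 0 0 0 0.045" --pt "0 0 -0.03 0 0 0 0.045" --pt "0 0.02 -0.01 0 0 0 0.045" --pt "0 0.035 0 0 0 0 0.045"

```text
time_s: 14.12
ee_pos: [581.8, 157.8, 175.9]
orientation: [-0.001, 1.0, 0.001, 0.003]
force: [0.8, -0.7, -0.9]
grip_width: 44.6
```

Call:
apply_moves --pt "0 0.036 0 0 0 0 0.045" --pt "0 0.036 0 0 0 0 0.045" --pt "0 0.036 0 0 0 0 0.045" --pt "0 0.036 0 0 0 0 0.045" --pt "0 0.036 0 0 0 0 0.045" --pt "0 0.036 0 0 0 0 0.045" --pt "0 0.036 0 0 0 0 0.045" --pt "0 0.036 0 0 0 0 0.045" --pt "0 0.036 0 0 0 0 0.045" --pt "0 0.036 0 0 0 0 0.045"

```text
time_s: 14.95
ee_pos: [580.6, -205.7, 172.4]
orientation: [0.0, 1.0, 0.0, 0.0]
force: [0.7, -1.0, 0.6]
grip_width: 45.2
```

Run:
```python
from h import *
t=snapshot("top")[:,:,::-1];s=snapshot("side")[:,:,::-1]
print(read_state()['ee_pos'])
cv2.imwrite("pics/i.png",np.hstack([cv2.resize(t[90:240,110:260],None,fx=2.6,fy=2.6),cv2.resize(s[170:320,90:240],None,fx=2.6,fy=2.6)]))
```

```text
[ 580.45025296 -208.093924    171.94933596]
```

View pics/i.png

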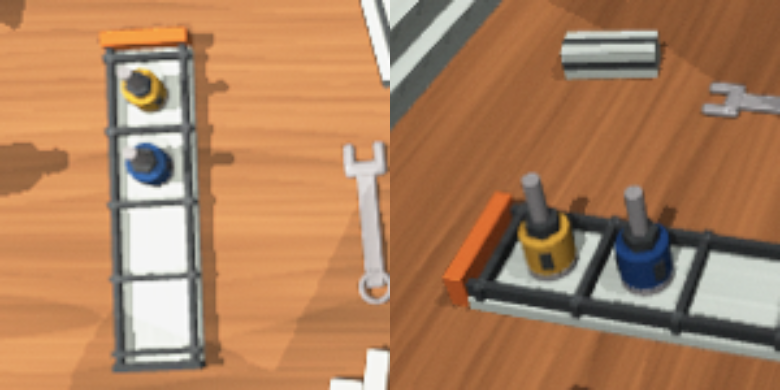

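Blue stands upright in pocket 2 (top (150,162)). On to red, from (580.5,-208).

Call:
apply_moves --pt "0 0.02 0.01 0 0 0 0.045" --pt "0 0.016 0.015 0 0 0 0.045" --pt "0 0.0075 0.012 0 0 0 0.045" --pt "0 0 0 0 0 0 0.045" --pt "0 0 0 0 0 0 0.045"

```text
time_s: 15.47
ee_pos: [580.5, -246.9, 133.2]
orientation: [-0.001, 1.0, -0.0, -0.001]
force: [-0.5, 0.6, 0.1]
grip_width: 45.2
```

Call:
apply_moves --pt "-0.0005 0.0062 0 0 0 0 0.045" --pt "0 0 0.012 0 0 0 0.045" --pt "0 0 0.018 0 0 0 0.045" --pt "0 0 0.016 0 0 0 0.045" --pt "0 0 0.009 0 0 0 0.045" --pt "0 0 0.005 0 0 0 0.045" --pt "0 0 0 0 0 0 0.045" --pt "0 0 0 0 0 0 0.045"

```text
time_s: 16.13
ee_pos: [580.7, -253.6, 75.0]
orientation: [0.0, 1.0, 0.0, 0.0]
force: [-0.8, 0.5, 0.3]
grip_width: 45.3
```

Call:
apply_moves --pt "-0.0005 0 0.002 0 0 0 0.005" --pt "0 0 0 0 0 0 0.005" --pt "0 0 0 0 0 0 0.005" --pt "0 0 0 0 0 0 0.005" --pt "0 0 0 0 0 0 0.005" --pt "0 0 0 0 0 0 0.005" --pt "0 0 0 0 0 0 0.005"

```text
time_s: 16.72
ee_pos: [580.2, -253.7, 72.9]
orientation: [0.0, 1.0, 0.0, 0.0]
force: [-1.2, 1.3, 5.4]
grip_width: 10.6
```

Call:
apply_moves --pt "0 0 -0.006 0 0 0 0.005" --pt "0 0 -0.016 0 0 0 0.005" --pt "0 0 -0.024 0 0 0 0.005" --pt "0 0 -0.024 0 0 0 0.005" --pt "-0.002 -0.014 -0.024 0 0 0 0.005" --pt "-0.004 -0.026 -0.01 0 0 0 0.005" --pt "-0.005 -0.034 0 0 0 0 0.005" --pt "-0.005 -0.034 0 0 0 0 0.005" --pt "-0.005 -0.034 0 0 0 0 0.005" --pt "-0.005 -0.034 0 0 0 0 0.005"

```text
time_s: 17.55
ee_pos: [553.2, -76.2, 176.5]
orientation: [-0.0, 1.0, -0.0, -0.0]
force: [-0.7, -0.0, -1.9]
grip_width: 10.6
```

Call:
apply_moves --pt "-0.005 -0.034 0 0 0 0 0.005" --pt "-0.005 -0.034 0 0 0 0 0.005" --pt "-0.005 -0.034 0 0 0 0 0.005" --pt "-0.005 -0.034 0 0 0 0 0.005" --pt "-0.005 -0.034 0 0 0 0 0.005" --pt "-0.005 -0.034 0 0 0 0 0.005" --pt "-0.005 -0.034 0 0 0 0 0.005" --pt "-0.004 -0.025 0 0 0 0 0.005" --pt "0 0 0 0 0 0 0.005" --pt "0 0 0 0 0 0 0.005"

```text
time_s: 18.38
ee_pos: [514.4, 186.4, 176.3]
orientation: [0.0, 1.0, 0.001, -0.0]
force: [0.3, -0.3, -1.2]
grip_width: 10.4
```

Call:
apply_moves --pt "-0.0005 -0.012 0 0 0 0 0.005" --pt "-0.0005 -0.0087 0.006 0 0 0 0.005" --pt "0 0 0.018 0 0 0 0.005" --pt "0 0 0.02 0 0 0 0.005" --pt "0 0 0.02 0 0 0 0.005" --pt "0 0 0.014 0 0 0 0.005" --pt "0 0 0.008 0 0 0 0.005" --pt "0 0 0.004 0 0 0 0.005" --pt "0 0 0 0 0 0 0.005" --pt "0 0 0 0 0 0 0.005"

```text
time_s: 19.22
ee_pos: [514.3, 206.2, 87.2]
orientation: [-0.0, 1.0, -0.0, 0.0]
force: [-1.2, 0.3, -1.8]
grip_width: 10.7
```

Call:
apply_moves --pt "-0.0008 -0.0008 0.007 0 0 0 0.005" --pt "0 0 0.008 0 0 0 0.005" --pt "0 0 0.005 0 0 0 0.005" --pt "0 0 0.0025 0 0 0 0.005" --pt "0 0 0.0012 0 0 0 0.005" --pt "0 0 0.0006 0 0 0 0.005" --pt "0 0 0 0 0 0 0.005"

```text
time_s: 19.8
ee_pos: [513.2, 206.9, 62.2]
orientation: [-0.0, 1.0, 0.0, 0.0]
force: [0.6, -0.5, -1.4]
grip_width: 10.0
```

Call:
apply_moves --pt "0 0 0.0005 0 0 0 0.005" --pt "0 0 0.0004 0 0 0 0.005" --pt "0 0 0 0 0 0 0.005"

```text
time_s: 20.05
ee_pos: [513.4, 207.0, 62.0]
orientation: [-0.0, 1.0, 0.0, 0.0]
force: [-1.5, -1.0, 4.0]
grip_width: 10.7
```

Call:
apply_moves --pt "0 0 0 0 0 0 0.02" --pt "0 0 0 0 0 0 0.03" --pt "0 0 0 0 0 0 0.045" --pt "0 0 0 0 0 0 0.045" --pt "0 0 -0.01 0 0 0 0.045" --pt "0 0 -0.03 0 0 0 0.045" --pt "0 0 -0.03 0 0 0 0.045" --pt "0 0 -0.03 0 0 0 0.045" --pt "0.006 0.02 -0.01 0 0 0 0.045" --pt "0.01 0.035 0 0 0 0 0.045"

```text
time_s: 20.88
ee_pos: [529.9, 153.5, 175.8]
orientation: [-0.001, 1.0, 0.002, 0.003]
force: [1.7, -0.2, -0.5]
grip_width: 45.1
```

Call:
apply_moves --pt "0.011 0.036 0 0 0 0 0.045" --pt "0.011 0.036 0 0 0 0 0.045" --pt "0.011 0.036 0 0 0 0 0.045" --pt "0.011 0.036 0 0 0 0 0.045" --pt "0.011 0.036 0 0 0 0 0.045" --pt "0.011 0.036 0 0 0 0 0.045" --pt "0.011 0.036 0 0 0 0 0.045" --pt "0.011 0.036 0 0 0 0 0.045" --pt "0.011 0.036 0 0 0 0 0.045" --pt "0.011 0.036 0 0 0 0 0.045"

```text
time_s: 21.72
ee_pos: [639.3, -210.1, 172.1]
orientation: [0.0, 1.0, -0.0, 0.0]
force: [0.5, 0.0, -0.0]
grip_width: 45.0
```

Run:
```python
from h import *
t=snapshot("top")[:,:,::-1];s=snapshot("side")[:,:,::-1]
print(read_state()['ee_pos'])
cv2.imwrite("pics/j.png",np.hstack([cv2.resize(t[90:240,110:260],None,fx=2.6,fy=2.6),cv2.resize(s[170:320,90:240],None,fx=2.6,fy=2.6)]))
```

```text
[ 639.55648075 -212.59974323  171.25269227]
```

View pics/j.png

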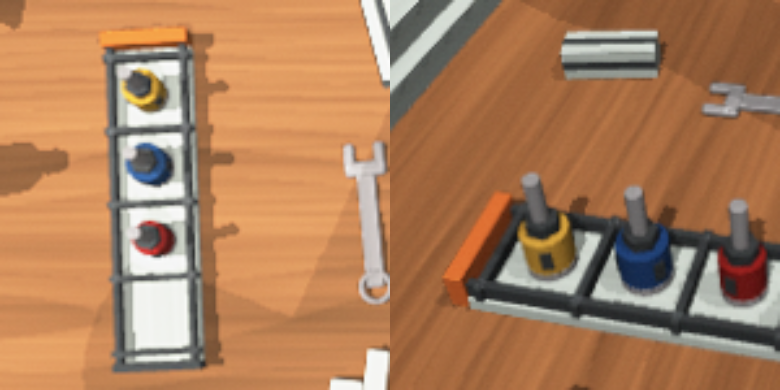

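Red stands upright in pocket 3 (top (152,238)). Green next: dx about +8, dy about -51.

Call:
apply_moves --pt "0.003 0.022 0.01 0 0 0 0.045" --pt "0.003 0.018 0.015 0 0 0 0.045" --pt "0.002 0.0105 0.012 0 0 0 0.045" --pt "0 0 0 0 0 0 0.045" --pt "0 0 0 0 0 0 0.045"

```text
time_s: 22.23
ee_pos: [646.8, -258.2, 133.7]
orientation: [-0.0, 1.0, -0.0, -0.001]
force: [-0.2, -0.2, 1.1]
grip_width: 45.3
```

Call:
apply_moves --pt "0.0005 0.005 0 0 0 0 0.045" --pt "0 0 0.012 0 0 0 0.045" --pt "0 0 0.018 0 0 0 0.045" --pt "0 0 0.016 0 0 0 0.045" --pt "0 0 0.01 0 0 0 0.045" --pt "0 0 0.005 0 0 0 0.045" --pt "0 0 0 0 0 0 0.045" --pt "0 0 0 0 0 0 0.045"

```text
time_s: 22.9
ee_pos: [647.8, -263.5, 73.5]
orientation: [0.0, 1.0, 0.0, 0.0]
force: [0.5, -0.1, -0.3]
grip_width: 45.1
```

Call:
apply_moves --pt "0 0 0.0005 0 0 0 0.005" --pt "0 0 0 0 0 0 0.005" --pt "0 0 0 0 0 0 0.005" --pt "0 0 0 0 0 0 0.005" --pt "0 0 0 0 0 0 0.005" --pt "0 0 0 0 0 0 0.005" --pt "0 0 0 0 0 0 0.005"

```text
time_s: 23.48
ee_pos: [647.9, -263.7, 73.4]
orientation: [0.0, 1.0, -0.0, 0.0]
force: [-0.2, 0.3, 5.4]
grip_width: 10.9
```

Call:
apply_moves --pt "0 0 -0.006 0 0 0 0.005" --pt "0 0 -0.016 0 0 0 0.005" --pt "0 0 -0.024 0 0 0 0.005" --pt "0 0 -0.024 0 0 0 0.005" --pt "-0.006 -0.014 -0.024 0 0 0 0.005" --pt "-0.011 -0.026 -0.01 0 0 0 0.005" --pt "-0.014 -0.032 0 0 0 0 0.005" --pt "-0.014 -0.032 0 0 0 0 0.005" --pt "-0.014 -0.032 0 0 0 0 0.005" --pt "-0.014 -0.032 0 0 0 0 0.005"

```text
time_s: 24.32
ee_pos: [573.7, -94.4, 177.9]
orientation: [0.0, 1.0, -0.0, 0.0]
force: [1.3, -0.6, -0.7]
grip_width: 10.5
```

Call:
apply_moves --pt "-0.014 -0.032 0 0 0 0 0.005" --pt "-0.014 -0.032 0 0 0 0 0.005" --pt "-0.014 -0.032 0 0 0 0 0.005" --pt "-0.014 -0.032 0 0 0 0 0.005" --pt "-0.014 -0.032 0 0 0 0 0.005" --pt "-0.014 -0.032 0 0 0 0 0.005" --pt "-0.014 -0.032 0 0 0 0 0.005" --pt "-0.014 -0.032 0 0 0 0 0.005" --pt "-0.006 -0.02 0 0 0 0 0.005" --pt "0 0 0 0 0 0 0.005"

```text
time_s: 25.15
ee_pos: [455.3, 183.4, 178.1]
orientation: [-0.001, 1.0, 0.002, 0.0]
force: [0.4, -0.9, -1.4]
grip_width: 10.5
```

Call:
apply_moves --pt "-0.005 -0.01 0 0 0 0 0.005" --pt "-0.0045 -0.0095 0.008 0 0 0 0.005" --pt "0 0 0.018 0 0 0 0.005" --pt "0 0 0.02 0 0 0 0.005" --pt "0 0 0.02 0 0 0 0.005" --pt "0 0 0.014 0 0 0 0.005" --pt "0 0 0.008 0 0 0 0.005" --pt "0 0 0.004 0 0 0 0.005" --pt "0 0 0 0 0 0 0.005" --pt "0 0 0 0 0 0 0.005"

```text
time_s: 25.98
ee_pos: [447.4, 199.9, 85.4]
orientation: [-0.0, 1.0, -0.0, 0.0]
force: [0.4, 0.4, -0.9]
grip_width: 10.4
```

Call:
apply_moves --pt "-0.0018 -0.0032 0.005 0 0 0 0.005" --pt "0 0 0.008 0 0 0 0.005" --pt "0 0 0.005 0 0 0 0.005" --pt "0 0 0.0025 0 0 0 0.005" --pt "0 0 0.001 0 0 0 0.005" --pt "0 0 0.0006 0 0 0 0.005" --pt "0 0 0 0 0 0 0.005"

```text
time_s: 26.57
ee_pos: [445.4, 203.1, 62.7]
orientation: [-0.0, 1.0, 0.0, 0.0]
force: [0.1, -0.1, -1.0]
grip_width: 10.5
```

Call:
apply_moves --pt "0 0 0.0005 0 0 0 0.005" --pt "0 0 0.0004 0 0 0 0.005" --pt "0 0 0 0 0 0 0.005"

```text
time_s: 26.82
ee_pos: [445.6, 203.1, 62.4]
orientation: [-0.0, 1.0, 0.0, 0.0]
force: [-3.0, -1.1, 5.1]
grip_width: 10.1
```

Call:
apply_moves --pt "0 0 0 0 0 0 0.02" --pt "0 0 0 0 0 0 0.03" --pt "0 0 0 0 0 0 0.045" --pt "0 0 0 0 0 0 0.045" --pt "0 0 -0.01 0 0 0 0.045" --pt "0 0 -0.03 0 0 0 0.045" --pt "0 0 -0.03 0 0 0 0.045" --pt "0 0 -0.03 0 0 0 0.045" --pt "0 0.02 -0.01 0 0 0 0.045" --pt "0 0.035 0 0 0 0 0.045"

```text
time_s: 27.65
ee_pos: [446.2, 149.5, 175.8]
orientation: [-0.001, 1.0, 0.002, 0.002]
force: [1.2, -0.8, -0.0]
grip_width: 45.1
```

Call:
apply_moves --pt "0.01 0.035 0 0 0 0 0.045" --pt "0.01 0.035 0 0 0 0 0.045" --pt "0.01 0.035 0 0 0 0 0.045" --pt "0.01 0.035 0 0 0 0 0.045" --pt "0.01 0.03 0 0 0 0 0.045" --pt "0 0.01 0 0 0 0 0.045" --pt "0 0 0 0 0 0 0.045" --pt "0 0 0 0 0 0 0.045"

```text
time_s: 28.32
ee_pos: [495.2, -31.9, 172.1]
orientation: [-0.0, 1.0, -0.001, 0.0]
force: [-0.3, 0.8, 0.2]
grip_width: 44.7
```

Run:
```python
from h import *
t=snapshot("top")[:,:,::-1];s=snapshot("side")[:,:,::-1]
print(read_state()['ee_pos'],read_state()['force'])
cv2.imwrite("pics/k.png",np.hstack([cv2.resize(t[90:240,110:260],None,fx=2.6,fy=2.6),cv2.resize(s[170:320,110:310],None,fx=2,fy=2.6)]))
cv2.imwrite("pics/l.png",s); cv2.imwrite("pics/m.png",t)
```

```text
[495.13513215 -30.89487683 171.98657261] [-1.16609663  0.17242119 -0.35604073]
```

View pics/k.png

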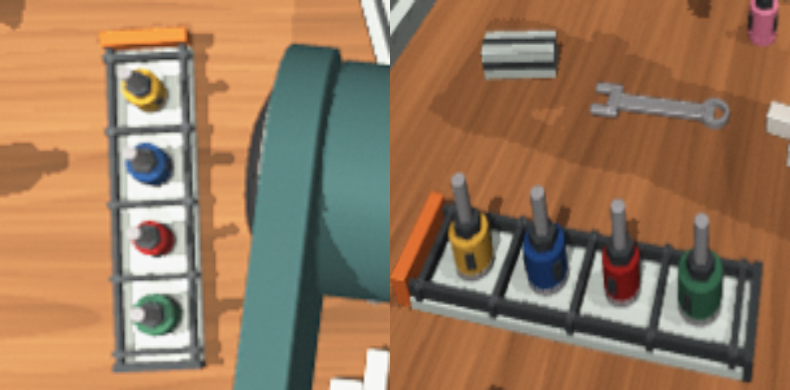

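View pics/l.png

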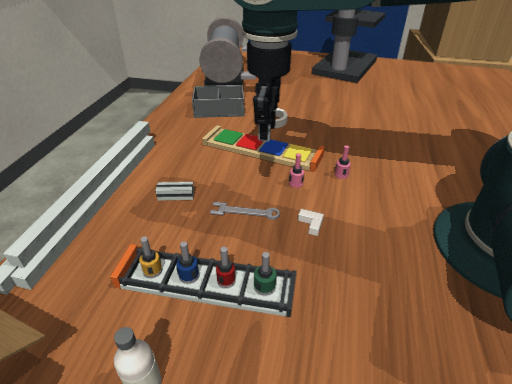

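All four stand upright, in the order yellow, blue, red, green from the tray's orange end. The pads left on the stand show the same order from its orange end, and the pink saws have not moved.

```bash
python3 -c "
from plant import *
print(finish_job())"
```

```text
the job is handed in; nothing more can be done
None
```

All four hole saws are in the tray and the job is handed in, about 28.4 s into the 109 s allowed. Counted from the tray's orange end they stand yellow, blue, red, green, the same order as from the stand's orange end.

- **Placing:** I gripped each saw by its shank. I lowered it until it touched its pocket's floor, with an upward force of 4 to 5.4 N at contact, then let go.
- **Last checks:** The final top and side pictures show all four saws upright, each well inside its own pocket. The pads left bare on the stand confirm the order. The two pink look-alikes are where they were, and the gripper was open, clear of everything and reading about zero force.
- **Disagreements:**
  - The finger opening read about 10.4 mm on the 12 mm shanks, but every grip held.
  - Fast move rows fell a few millimetres short, so I corrected the position before each grasp and each placing.

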